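# Move a collecting series from the field carrier to the bench rack

### The job

Unload the field carrier: move its three specimen jars and the dropper bottle into the white bench rack, one to each bay, keeping the series in order. The one next to the carrier's brass-plated end goes into the bay next to the rack's brass-plated end, and so on along the row. They are glass: keep them upright and set each down on the bay's floor rather than dropping it.

Things in the scene. Friction and masses are not known exactly. Their poses are not given: they have to be found in the camera images.
- jar_large: Largest specimen jar: clear round glass jar with a white screw lid and brown specimens inside, 53 mm in diameter, 78 mm tall (glass up to 64 mm, lid above, about as wide as the glass). Loose, under 0.12 kg. Origin: centre of its underside; z up. Starts standing in its own cork insert of the carrier.
- jar_medium: Middle specimen jar: clear round glass jar with a black screw lid and pale beige specimens inside, 47 mm in diameter, 68 mm tall (glass up to 54 mm, lid above, about as wide as the glass). Loose, under 0.12 kg. Origin: centre of its underside; z up. Starts standing in its own cork insert of the carrier.
- jar_small: Smallest specimen jar: clear round glass jar with a black screw lid and dark green specimens inside, 41 mm in diameter, 58 mm tall (glass up to 44 mm, lid above, about as wide as the glass). Loose, under 0.12 kg. Origin: centre of its underside; z up. Starts standing in its own cork insert of the carrier.
- dropper: Brown glass dropper bottle with a black rubber bulb, 33 mm in diameter up to 62 mm height, 102 mm tall over the bulb (collar 24 mm wide, bulb 13 mm wide). Loose, under 0.12 kg. Origin: centre of its underside; z up. Starts standing in its own cork insert of the carrier.
- insert_jar_large: Square cork insert, 64 x 64 x 14 mm, lying fixed in the carrier, with a round pocket 56 mm wide and 10 mm deep, bored for jar_large, which stands in it at the start. Origin: centre of its underside, 6 mm above the worktop; pocket floor 4 mm above the origin.
- insert_jar_medium: Square cork insert, 64 x 64 x 14 mm, lying fixed in the carrier, with a round pocket 50 mm wide and 10 mm deep, bored for jar_medium, which stands in it at the start. Origin: centre of its underside, 6 mm above the worktop; pocket floor 4 mm above the origin.
- insert_jar_small: Square cork insert, 64 x 64 x 14 mm, lying fixed in the carrier, with a round pocket 44 mm wide and 10 mm deep, bored for jar_small, which stands in it at the start. Origin: centre of its underside, 6 mm above the worktop; pocket floor 4 mm above the origin.
- insert_dropper: Square cork insert, 64 x 64 x 14 mm, lying fixed in the carrier, with a round pocket 37 mm wide and 10 mm deep, bored for dropper, which stands in it at the start. Origin: centre of its underside, 6 mm above the worktop; pocket floor 4 mm above the origin.
- carrier: Field carrier: dark wooden tray fixed on the worktop, 75 (x) by 277 mm (y), side walls 18 high, end boards 40 high. Four cork inserts centred at y = 96, 32, -32, -96 mm; bottles stand 10 mm above the worktop, cork top 20 mm. The thick end board at its +y end bears a brass plate: first end of the row. Origin: middle of the row, on the worktop, z up; turned up to 0.28 rad.
- rack: Bench rack: white-painted wooden tray fixed on the worktop, 76 (x) by 294 mm (y). Four open bays 66 x 66 mm centred at y = -103.5, -34.5, 34.5, 103.5 mm, felt floor 8 mm above the worktop; walls and 3 mm partitions 20 high, end boards 40. The thick end board at its -y end bears a brass plate: first end of the row. Origin: middle of the row, on the worktop, z up; turned up to 0.28 rad.
There are look-alikes about, which are no part of the job. Leave any purple look-alike of the jar_large alone.

How it is judged (in metres and radians):
At the end, for the whole second after the job is handed in: Each of the four stands released, upright (0.1 rad) and at rest on the floor (3 mm) of its own rack bay (centre within 20 mm), in the bay whose number from the rack's brass plate equals its insert's number from the carrier's brass plate (((y of insert_jar_large in the frame of carrier between 0.076 and 0.116 m and y of jar_large in the frame of rack between -0.1235 and -0.0835 m) or (y of insert_jar_large in the frame of carrier between 0.012 and 0.052 m and y of jar_large in the frame of rack between -0.0545 and -0.0145 m) or (y of insert_jar_large in the frame of carrier between -0.052 and -0.012 m and y of jar_large in the frame of rack between 0.0145 and 0.0545 m) or (y of insert_jar_large in the frame of carrier between -0.116 and -0.076 m and y of jar_large in the frame of rack between 0.0835 and 0.1235 m)) and x of jar_large in the frame of rack between -0.02 and 0.02 m and z of jar_large in the frame of rack between 0.005 and 0.011 m and angle between each of jar_large, jar_medium, jar_small, dropper's own z axis and vertical below 0.1 rad and linear speed of each of jar_large, jar_medium, jar_small, dropper below 0.02 m/s and angular speed of each of jar_large, jar_medium, jar_small, dropper below 0.2 rad/s and contact force between each of jar_large, jar_medium, jar_small, dropper and the fingers below 0.1 N and ((y of insert_jar_medium in the frame of carrier between 0.076 and 0.116 m and y of jar_medium in the frame of rack between -0.1235 and -0.0835 m) or (y of insert_jar_medium in the frame of carrier between 0.012 and 0.052 m and y of jar_medium in the frame of rack between -0.0545 and -0.0145 m) or (y of insert_jar_medium in the frame of carrier between -0.052 and -0.012 m and y of jar_medium in the frame of rack between 0.0145 and 0.0545 m) or (y of insert_jar_medium in the frame of carrier between -0.116 and -0.076 m and y of jar_medium in the frame of rack between 0.0835 and 0.1235 m)) and x of jar_medium in the frame of rack between -0.02 and 0.02 m and z of jar_medium in the frame of rack between 0.005 and 0.011 m and ((y of insert_jar_small in the frame of carrier between 0.076 and 0.116 m and y of jar_small in the frame of rack between -0.1235 and -0.0835 m) or (y of insert_jar_small in the frame of carrier between 0.012 and 0.052 m and y of jar_small in the frame of rack between -0.0545 and -0.0145 m) or (y of insert_jar_small in the frame of carrier between -0.052 and -0.012 m and y of jar_small in the frame of rack between 0.0145 and 0.0545 m) or (y of insert_jar_small in the frame of carrier between -0.116 and -0.076 m and y of jar_small in the frame of rack between 0.0835 and 0.1235 m)) and x of jar_small in the frame of rack between -0.02 and 0.02 m and z of jar_small in the frame of rack between 0.005 and 0.011 m and ((y of insert_dropper in the frame of carrier between 0.076 and 0.116 m and y of dropper in the frame of rack between -0.1235 and -0.0835 m) or (y of insert_dropper in the frame of carrier between 0.012 and 0.052 m and y of dropper in the frame of rack between -0.0545 and -0.0145 m) or (y of insert_dropper in the frame of carrier between -0.052 and -0.012 m and y of dropper in the frame of rack between 0.0145 and 0.0545 m) or (y of insert_dropper in the frame of carrier between -0.116 and -0.076 m and y of dropper in the frame of rack between 0.0835 and 0.1235 m)) and x of dropper in the frame of rack between -0.02 and 0.02 m and z of dropper in the frame of rack between 0.005 and 0.011 m); the robot touches nothing.
It fails at once if a bottle is tipped (leans more than 0.5 rad) (angle between any of jar_large, jar_medium, jar_small, dropper's own z axis and vertical above 0.5 rad).
It fails at once if a bottle is dropped or flung (faster than 0.7 m/s with no finger on it) ((linear speed of jar_large above 0.7 m/s and contact force between jar_large and the fingers below 0.05 N) or (linear speed of jar_medium above 0.7 m/s and contact force between jar_medium and the fingers below 0.05 N) or (linear speed of jar_small above 0.7 m/s and contact force between jar_small and the fingers below 0.05 N) or (linear speed of dropper above 0.7 m/s and contact force between dropper and the fingers below 0.05 N)).
It also fails if it takes over 102 s, if anything falls off the work surface, if the arm or the gripper's body presses on something with over 40 N, if the wrist force passes 120 N, or if a joint passes its speed limit or range.

### The arm

A 6-joint arm with a two-finger parallel gripper is mounted at the origin on a cart in front of the work surface, level with it; the furniture and walls round the work are solid. World frame = base frame: x ahead of the robot, y to its left, z up, the work surface at z = 0. Lengths are in mm, angles in rad, forces in N, time in s.
With the tool pointing down it reaches from about 400 to 925 mm from the base axis. Payload 12.5 kg.
Tool frame: the origin (TCP) lies midway between the tips of the shut fingers; the grasp point (between the pads) lies 19 mm behind it (env.pinch_z is the z of the grasp point in the tool frame, in mm); z points along the fingers, y is the line along which they close (so a half turn about z gives the same grasp; the last joint's range is limited). The gripper opens to 95 mm and grips with 3 to 60 N. Pads are 20 mm wide; open, the fingers measure 119 mm over their backs; the gripper's body (75 mm by 180 mm) begins 59 mm behind the grasp point.
Start: joints at [-0.106, 0.491, 1.559, -0, 1.092, -0.106], TCP at [625.017, 0.021, 214.661] pointing down, gripper open.
Joint ranges: [-3.1, 3.1], [-0.84, 2.19], [0.05, 2.79], [-1.13, 4.28], [0.06, 2.93], [-2.69, 2.69]. Speed limits (rad/s): [2.22, 2.22, 2.79, 3.14, 3.14, 3.14].

### API

Orientations are given as [roll, pitch, yaw] about the fixed x, y, z axes, in that order (R = Rz(yaw) Ry(pitch) Rx(roll)).
In Python, from cell import env, eyes gives the robot as it stands.
- The arm moves only by the shell command python3 -m inch 'ROWS'. ROWS is JSON, a list of rows, each a list of 3 entries, a list of its own where there are three numbers: the shift along the tool's x, y, z in units of 60 mm (1.0 is 60 mm), then the turn about the tool's z in units of 5 degrees (1.0 is 5 degrees), then the closure, from -1 (fully open) to 1 (shut). In form: [[[tx, ty, tz], turn, claw], ...]. A call has exactly 10 rows; each row shifts and turns the commanded pose from where the row before left it, along the tool's axes as they then stand; what a row does not reach is not made up. A row lasts 1/8 s, in which the tool goes at most 62.5 mm and 10.7 degrees, less where a joint would pass 70% of its speed; a pose out of reach is approached as far as the arm can. A call is refused whole if a number of a shift passes 1 or a number of a turn 1, either way. A call with a gripper value outside its range is refused whole. The fingers move at their own pace and stop on an object; the grip force is fixed at half the most. Time passes only in rows, so rows that do not move let the fingers close, or fill a call up. It gives the time, the measured TCP pose, the force, the opening and the grip force at its end, in the units of the state.
- env.state(): the state, without advancing time (a new reading comes with each control period).
- eyes.read_camera(name): name is "scene" or "side" or "wrist"; returns a dict with "pixels" (480x640x3 uint8, red, green, blue), "fx", "fy", "cx", "cy" (pixels), "extrinsics" (4x4, takes a point from world to camera coordinates). Camera axes: x right, y down, z forward; pixel columns grow to the right and rows downward; lengths in mm; the calibration is good to about 2 mm. A picture is of the moment at which its call begins. There is no depth.
- env.job_done(): hands the job in; it is judged then, once.
Trained networks look in a picture, given as the dict that the camera call returned (one of the last four; its "shot" number tells which), for a name from the list of things; names that differ only in an ending like _2 or _b are one class to them, and where a whole thing is asked for, a point or a joint stands for the part that bears it (a point fixed in the world has none). Each returns a list of dicts, best first, with "score" (0 to 1); they miss things now and then, are a little off and sometimes report something else, mostly with a low value. They report only what shows in the picture. A call takes as long as a camera call. They do not tell look-alikes from the thing itself.
- eyes.boxes_of(name, picture): "centre" ([row, column] in pixels, amid what is visible of it).
- eyes.cut_out(name, picture): "mask" (480x640 bool, what is visible of it) and "centre" ([row, column] in pixels, amid what is visible of it).
- eyes.spot_point(name, picture): "centre" ([row, column] in pixels: a listed point, or the origin of a listed thing).
The state is a dict: "t": time; "joints": joint angles; "qvel": joint speeds; "tau": joint torques, N m; "eef_pos": TCP position; "tcp_rot": TCP orientation; "ft_force": force on the tool from outside, world axes, zero at the start; "moment": the same for the moment, N m; "opening": opening from 0.0 (shut) to 1.0 (fully open); "grip_force": force on a finger pad.
Only numpy, scipy, OpenCV 4.12 (cv2) and the standard library are available. Lean on these libraries where they do the work, as an engineer would, in place of code of your own. Each camera call takes 0.05 s, during which the arm holds its last target. There are 200 camera calls.

## Working session

There is one attempt and no reset: what is moved stays moved. The work goes in short steps, Python scripts to look and compute and a shell command to move; the robot and the scene stay as the last step left them, time stands still between calls to the robot, and variables do not carry over. Pictures are saved under pics/ and viewed, at most 14 in all, crops included, and the job is handed in when it is done.

```bash
mkdir -p pics; ls; cat > h.py <<'E'
import numpy as np, cv2
from cell import env, eyes
def save(p,n,crop=None,s=1):
    im=p["pixels"][:,:,::-1]
    if crop: r0,r1,c0,c1=crop; im=im[r0:r1,c0:c1]
    cv2.imwrite("pics/"+n,cv2.resize(im,None,fx=s,fy=s))
def ray(p,rc):
    E=np.array(p["extrinsics"]);R=E[:3,:3];t=E[:3,3]
    d=R.T@np.array([(rc[1]-p["cx"])/p["fx"],(rc[0]-p["cy"])/p["fy"],1]);return -R.T@t,d
def at_z(p,rc,z):
    o,d=ray(p,rc);return o+d*(z-o[2])/d[2]
def proj(p,X):
    E=np.array(p["extrinsics"]);c=E[:3,:3]@np.array(X)+E[:3,3]
    return np.array([p["fy"]*c[1]/c[2]+p["cy"],p["fx"]*c[0]/c[2]+p["cx"]])
E
python3 - <<'E'
from h import *
print(env.state()["eef_pos"],env.state()["tcp_rot"],env.pinch_z)
for c in ["scene","side","wrist"]:
    p=eyes.read_camera(c); save(p,c+"0.png"); print(c,ray(p,[240,320]))
    for n in ["jar_large","jar_medium","jar_small","dropper","carrier","rack","insert_jar_large","insert_jar_medium","insert_jar_small","insert_dropper"]:
        z={"carrier":0,"rack":0}.get(n,6 if "insert" in n else 10)
        print(n,[(np.round(d["centre"]),round(d["score"],2),np.round(at_z(p,d["centre"],z)[:2])) for d in eyes.spot_point(n,p)[:3]])
E
```

```text
pics
[6.24735256e+02 6.64711365e-02 2.14041199e+02] [-3.14044536e+00 -1.25470958e-04  1.57085569e+00] -18.8
scene (array([-147.81939903, -654.36154388,  797.30273768]), array([ 0.58481436,  0.42928527, -0.6886199 ]))
jar_large [(array([181., 278.]), 0.79, array([644.,  70.])), (array([334., 391.]), 0.7, array([ 388., -436.])), (array([214., 245.]), 0.61, array([484.,  48.]))]
jar_medium [(array([204., 224.]), 0.87, array([483., 119.])), (array([226., 264.]), 0.27, array([480., -23.]))]
jar_small [(array([222., 265.]), 0.89, array([493., -14.]))]
dropper [(array([214., 244.]), 0.57, array([484.,  51.]))]
carrier [(array([223., 256.]), 0.57, array([484.,  12.]))]
rack [(array([271., 369.]), 0.94, array([ 512., -307.]))]
insert_jar_large [(array([232., 287.]), 0.53, array([499., -80.])), (array([224., 266.]), 0.28, array([492., -18.]))]
insert_jar_medium [(array([206., 225.]), 0.66, array([483., 116.])), (array([273., 370.]), 0.49, array([ 505., -314.]))]
insert_jar_small [(array([224., 265.]), 0.58, array([488., -17.]))]
insert_dropper [(array([217., 243.]), 0.49, array([478.,  48.]))]
[... 781 characters left out ...]
_dropper [(array([221., 240.]), 0.68, array([485.,  52.]))]
wrist (array([624.80113252,  72.59699339, 384.36336887]), array([-0.00118508, -0.26072827, -0.96541261]))
jar_large [(array([147., 332.]), 0.77, array([637.,  72.])), (array([287., 210.]), 0.66, array([497., -86.]))]
jar_medium [(array([110., 165.]), 0.68, array([467., 108.]))]
jar_small [(array([229., 195.]), 0.98, array([485., -16.]))]
dropper [(array([173., 183.]), 0.84, array([478.,  45.]))]
carrier []
rack []
insert_jar_large [(array([281., 207.]), 0.69, array([492., -80.]))]
insert_jar_medium []
insert_jar_small [(array([230., 198.]), 0.78, array([487., -18.]))]
insert_dropper [(array([174., 186.]), 0.88, array([480.,  43.]))]
```

View pics/scene0.png

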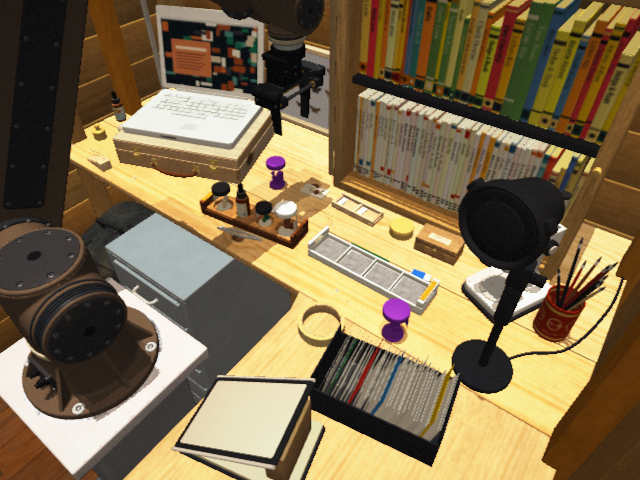

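View pics/side0.png

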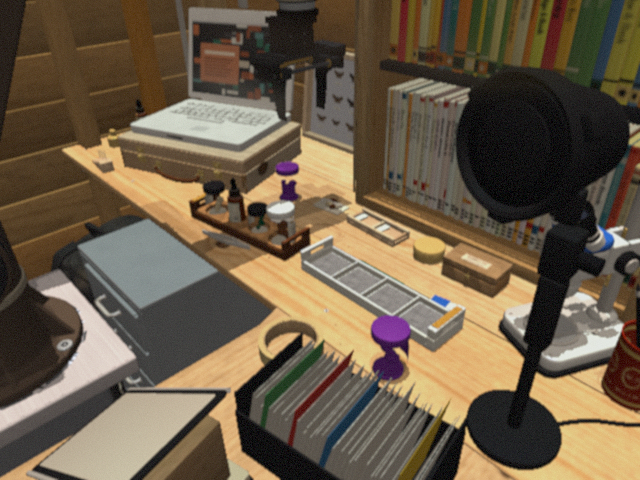

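View pics/wrist0.png

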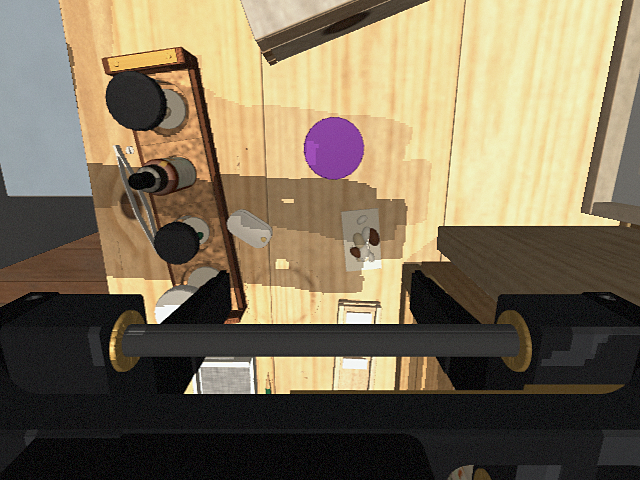

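The pictures show the carrier with its brass plate at the far-left end, wrist (60,145). Along the row from the plate:

| # | Item | Wrist pixel (row, col) |
|---|---|---|
| 1 | jar_medium, black lid | (100,137) |
| 2 | dropper | (180,145) |
| 3 | jar_small | (242,177) |
| 4 | jar_large, white lid | (300,190) |

- **Rack:** its brass plate is at the right end, scene (292,430).
- **Look-alikes for jar_large:** the purple ones at scene (170,277) and (315,396). There is also a dropper-like bottle behind the laptop at scene (105,118). The true jar_large has the white lid, at scene (215,285).

Next I measure the lamp and rack, and check the choice in a crop.

```bash
cat >> h.py <<'E'
def tri(obs):
    A=np.zeros((3,3));b=np.zeros(3)
    for p,rc in obs:
        o,d=ray(p,rc);d=d/np.linalg.norm(d);M=np.eye(3)-np.outer(d,d);A+=M;b+=M@o
    return np.linalg.solve(A,b)
E
python3 - <<'E'
from h import *
s=eyes.read_camera("scene");d=eyes.read_camera("side")
save(d,"crop1.png",(160,360,170,490),2.4)
print("lamphead",tri([(s,[225,487]),(d,[150,512])]),"top",tri([(s,[180,530]),(d,[75,560])]),"base",at_z(s,[365,482],5),at_z(d,[430,515],5))
print("purple",at_z(s,[334,391],0),at_z(d,[366,389],0), tri([(s,[307,397]),(d,[328,391])]))
print("rack ends: plate",at_z(s,[290,430],40),at_z(d,[322,446],40)," far",at_z(s,[238,319],40),at_z(d,[248,316],40))
for p in (s,d):
    for n in("rack","carrier"):
        m=eyes.cut_out(n,p)[0];
        ys,xs=np.nonzero(m["mask"]);P=np.array([at_z(p,(r,c),15)[:2] for r,c in zip(ys,xs)],np.float32)
        print(n,m["score"],cv2.minAreaRect(P))
E
```

```text
lamphead [ 388.60347837 -549.78439496  358.73775391] top [ 416.77790819 -571.60091989  424.13768261] base [ 430.60230379 -606.94101878    5.        ] [ 424.77287443 -607.95283214    5.        ]
purple [ 393.26384683 -433.56384104    0.        ] [ 399.50119503 -429.84748235    0.        ] [ 398.23158165 -432.35825241   76.47064038]
rack ends: plate [ 509.04871942 -453.94648612   40.        ] [ 493.14725106 -454.83877589   40.        ]  far [ 499.37053234 -176.41584604   40.        ] [ 493.37271768 -176.6321491    40.        ]
rack 0.71 ((512.541015625, -303.87738037109375), (314.14239501953125, 108.75723266601562), 89.97919464111328)
carrier 0.89 ((471.6917419433594, 23.440963745117188), (108.31352233886719, 303.5439453125), 13.838582992553711)
rack 0.69 ((467.13983154296875, 53.977943420410156), (65.7961654663086, 64.32820129394531), 50.25401306152344)
carrier 0.87 ((482.1512756347656, 35.77043151855469), (120.98194122314453, 333.36761474609375), 9.836688995361328)
```

View pics/crop1.png

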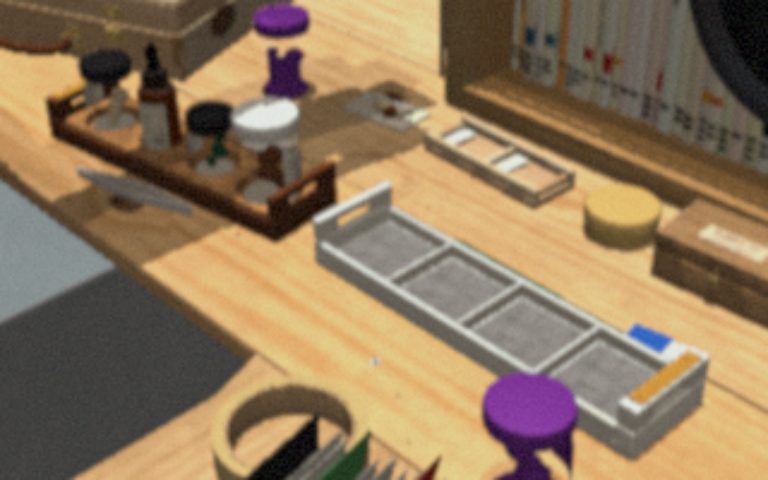

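The side crop confirms the white-lid jar as jar_large, last in its row, next to the plain end. The purple ones stay put. The rack is empty, with its plate at the near-right end. Next I look at the rack from above.

```bash
python3 -m inch '[[[-0.63,-0.2,-0.08],0,-1],[[-0.63,-0.2,-0.08],0,-1],[[-0.63,-0.2,-0.08],0,-1],[[-0.63,-0.2,-0.08],0,-1],[[-0.63,-0.2,-0.08],0,-1],[[-0.63,-0.2,-0.08],0,-1],[[-0.63,-0.2,-0.08],0,-1],[[-0.63,-0.2,-0.08],0,-1],[[-0.63,-0.2,-0.08],0,-1],[[-0.63,-0.2,-0.08],0,-1]]'
python3 - <<'E'
from h import *
p=eyes.read_camera("wrist");save(p,"wrist1.png")
st=env.state();print(st["eef_pos"],st["tcp_rot"],p["fx"])
for r in (0,270): print(at_z(p,[r,320],10))
for n in("rack",): print([(d["centre"],d["score"],at_z(p,d["centre"],0)) for d in eyes.spot_point(n,p)])
E
```

```text
t: 3.2
eef_pos: [504.5, -379.2, 262.9]
tcp_rot: [3.141, 0.0, 1.571]
ft_force: [0.5, -0.1, 0.8]
opening: 0.996
grip_force: 0.0
[ 503.26470241 -383.23264708  263.24960972] [3.14121599e+00 2.02144135e-03 1.56863946e+00] 346.47978399699105
[ 503.7199281  -156.40549153   10.        ]
[ 503.79757766 -460.96499473   10.        ]
[([149.4, 318.2], 0.84, array([ 501.57353493, -310.14281378,    0.        ]))]
```

View pics/wrist1.png

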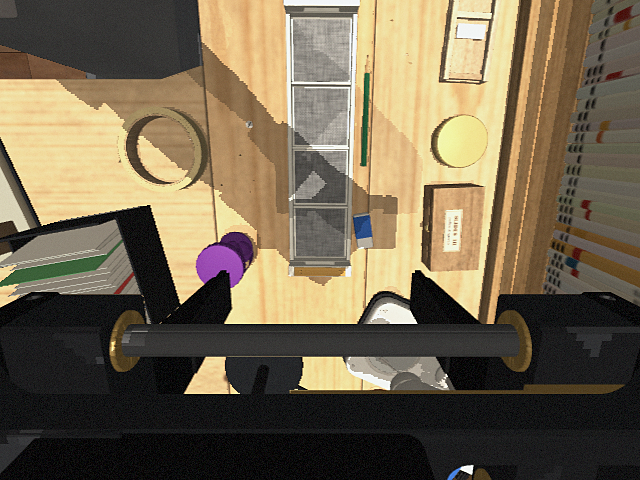

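The wrist view shows the whole rack, cols 288–356, with partitions at about rows 85, 149 and 206 and the plate at row 271. I turn those pixels into a rack pose.

```bash
python3 - <<'E'
from h import *
p=eyes.read_camera("wrist")
g=cv2.cvtColor(p["pixels"],cv2.COLOR_RGB2HSV).astype(int)
save(p,"rack_crop.png",(0,285,270,370),2)
for rr,cc in [((86,86),(288,354)),((149,149),(289,352)),((206,206),(290,351))]:
    print([np.round(at_z(p,(rr[0],c),20)[:2],1) for c in cc])
for n in ["rack"]:
    for m in eyes.cut_out(n,p)[:1]:
        M=m["mask"]
        for r in (30,60,110,130,175,230): 
            c=np.nonzero(M[r])[0]
            if len(c): print(r,c.min(),c.max(),np.round((at_z(p,(r,c.min()),20)+at_z(p,(r,c.max()),20))[:2]/2,1),np.round(at_z(p,(r,c.max()),20)[0]-at_z(p,(r,c.min()),20)[0],1))
E
```

```text
[array([ 468.4, -244.6]), array([ 541. , -244.8])]
[array([ 467.7, -311.6]), array([ 540.3, -311.8])]
[array([ 467.2, -377.8]), array([ 540.5, -378. ])]
30 286 356 [ 504.8 -189.9] 74.1
60 287 355 [ 504.8 -218.8] 73.5
110 288 355 [ 505.2 -269.5] 75.0
130 289 354 [ 505.2 -290.9] 73.8
175 289 352 [ 503.9 -341.2] 73.9
230 290 352 [ 504.4 -407.6] 75.9
```

View pics/rack_crop.png

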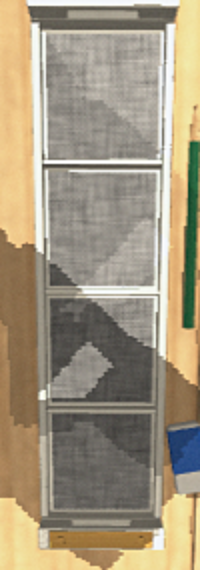

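Rack: centre about (504.7, −308), yaw about 0, so the bays from the plate are at y = −411.5, −342.5, −273.5 and −204.5. Now to look down over the carrier.

```bash
python3 -m inch '[[[0.53,-0.02,0],0,-1],[[0.53,-0.02,0],0,-1],[[0.53,-0.02,0],0,-1],[[0.53,-0.02,0],0,-1],[[0.53,-0.02,0],0,-1],[[0.53,-0.02,0],0,-1],[[0.53,-0.02,0],0,-1],[[0.53,-0.02,0],0,-1],[[0.53,-0.02,0],0,-1],[[0.53,-0.02,0],0,-1]]'
python3 - <<'E'
from h import *
p=eyes.read_camera("wrist");save(p,"wrist2.png")
st=env.state();print(st["eef_pos"],st["tcp_rot"])
for n,h in [("jar_medium",78),("dropper",112),("jar_small",68),("jar_large",88)]:
    print(n,[(np.round(d["centre"]),np.round(at_z(p,d["centre"],10)[:2],1),round(d["score"],2)) for d in eyes.spot_point(n,p)[:3]])
    for m in eyes.cut_out(n,p)[:1]:
        ys,xs=np.nonzero(m["mask"]); print("  mask",ys.min(),ys.max(),xs.min(),xs.max(),m["score"])
E
```

```text
t: 4.65
eef_pos: [492.6, -57.8, 262.7]
tcp_rot: [3.141, -0.0, 1.572]
ft_force: [0.8, -0.9, 0.4]
opening: 0.999
grip_force: 0.0
[492.11862208 -55.20971983 262.75159515] [-3.14142937e+00 -1.18623839e-03  1.57294356e+00]
jar_medium [(array([ 60., 297.]), array([466.3, 106.9]), 0.83)]
  mask 11 76 271 320 0.97
dropper [(array([118., 305.]), array([474.3,  45.9]), 0.92)]
  mask 97 133 290 322 0.68
jar_small [(array([176., 317.]), array([488.1, -19.3]), 0.76)]
  mask 158 197 295 333 0.9
jar_large [(array([227., 320.]), array([491.4, -82.4]), 0.87), (array([ 94., 443.]), array([631.3,  72.8]), 0.79), (array([122., 307.]), array([477.1,  42.3]), 0.32)]
  mask 209 265 297 346 0.59
```

View pics/wrist2.png

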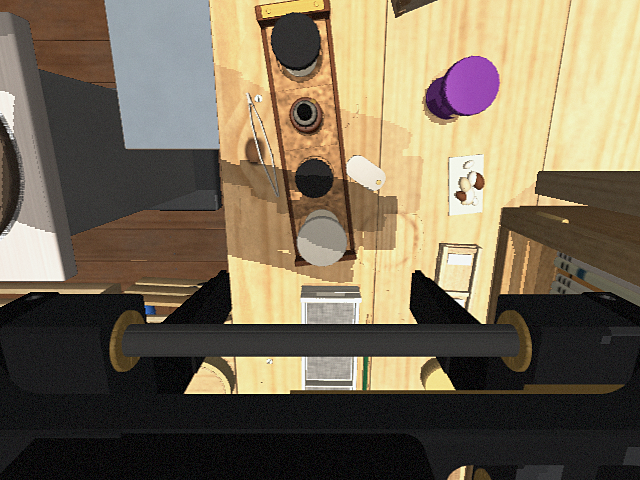

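The wrist view is a clear row. Lid centres are medium (42,296), dropper bulb (111,305), small (178,314) and large (238,322). The brass plate is at the top (10,292).

```bash
python3 - <<'E'
from h import *
p=eyes.read_camera("wrist")
pts=[]
for n,rc,z in [("m",(42,296),78),("d",(112,305),108),("s",(178,314),68),("l",(238,322),88)]:
    pts.append(at_z(p,rc,z)[:2]);print(n,np.round(pts[-1],1))
pts=np.array(pts);f=np.array([96,32,-32,-96]);
k=np.polyfit(f,pts,1);print(k);print(np.round(np.outer(f,k[0])+k[1],1)); print(env.state()["eef_pos"])
E
```

```text
m [470.4 104.4]
d [479.2  41.3]
s [486.1 -19.6]
l [494.4 -78.8]
[[-1.23180151e-01  9.54102309e-01]
 [ 4.82542969e+02  1.18138608e+01]]
[[470.7 103.4]
 [478.6  42.3]
 [486.5 -18.7]
 [494.4 -79.8]]
[492.99271784 -60.50689388 262.52652003]
```

Measured positions fit the carrier at about (482, 12), yaw about 0.128. I take jar_large first, at (495,−82): descend to TCP z = 30, then close.

```bash
python3 -m inch '[[[-0.18,0.03,0],0,-1],[[-0.19,0,0.28],0,-1],[[0,0,0.6],0,-1],[[0,0,0.6],0,-1],[[0,0,0.6],0,-1],[[0,0,0.6],0,-1],[[0,0,0.5],0,-1],[[0,0,0.4],0,-1],[[0,0,0.3],0,-1],[[0,0,0],0,-1]]'
python3 - <<'E'
from h import *
p=eyes.read_camera("side");save(p,"side2.png",(140,300,160,400),3)
E
```

```text
t: 6.4
eef_pos: [494.4, -82.8, 28.8]
tcp_rot: [-3.14, -0.001, 1.57]
ft_force: [0.6, -1.3, 0.2]
opening: 1.005
grip_force: 0.0
```

View pics/side2.png

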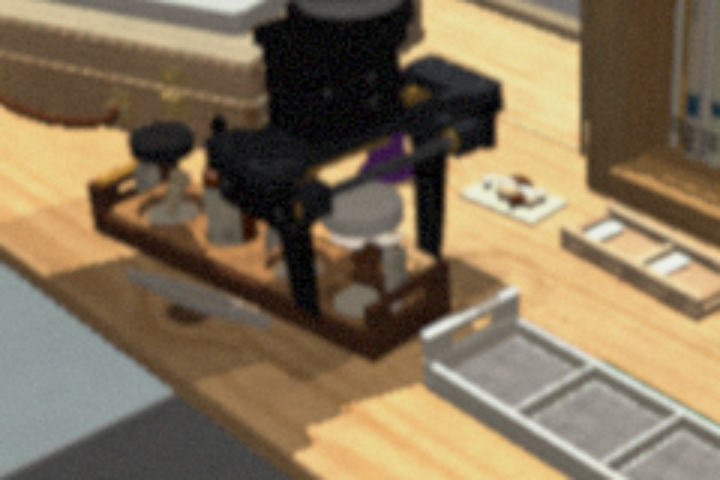

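The fingers straddle the white-lid jar at crop (230,365), and nothing else is between them. Closing.

```bash
python3 -m inch '[[[0,0,0],0,0.3],[[0,0,0],0,0.3],[[0,0,0],0,0.3],[[0,0,0],0,0.6],[[0,0,0],0,1],[[0,0,0],0,1],[[0,0,0],0,1],[[0,0,0],0,1],[[0,0,0],0,1],[[0,0,0],0,1]]'
python3 - <<'E'
from h import *
p=eyes.read_camera("wrist");save(p,"w3.png")
print(env.state()["eef_pos"])
E
```

```text
t: 7.7
eef_pos: [494.9, -82.1, 29.9]
tcp_rot: [3.141, 0.0, 1.571]
ft_force: [-1.2, 1.5, 5.0]
opening: 0.55
grip_force: 30.0
[494.85822776 -82.16290309  29.94483244]
```

View pics/w3.png

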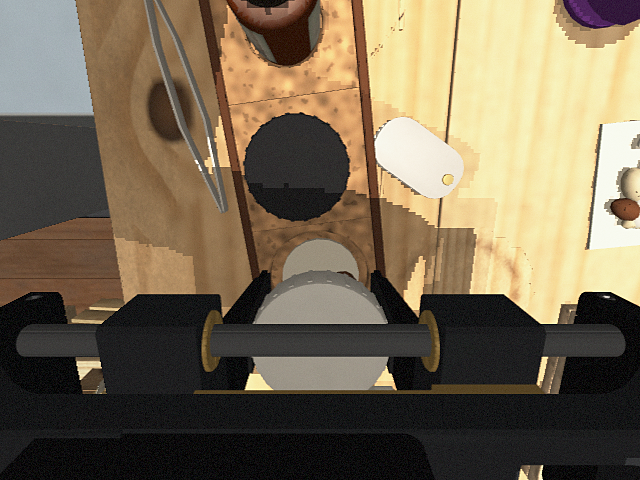

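Jar_large is held (opening 0.55, about 53 mm; 30 N), with its lid at (337,321). The small jar's lid is at (167,297).

```bash
python3 - <<'E'
from h import *
p=eyes.read_camera("wrist")
print("large lid front edge",at_z(p,(270,321),88),"ctr",at_z(p,(337,321),88))
print("small lid",at_z(p,(167,297),68), "cork lines",at_z(p,(97,290),20),at_z(p,(228,320),20))
E
```

```text
large lid front edge [494.84085882 -50.35740529  88.        ] ctr [494.8682952  -76.02778749  88.        ]
small lid [485.90198923 -16.99448318  68.        ] cork lines [479.90701526  13.42741731  20.        ] [494.41637219 -51.4890303   20.        ]
```

```bash
python3 -m inch '[[[0,0,-0.2],0,1],[[0,0,-0.4],0,1],[[0,0,-0.4],0,1],[[-0.3,0.03,-0.2],0,1],[[-0.5,0.04,0],0,1],[[-0.5,0.04,0],0,1],[[-0.5,0.03,0.1],0,1],[[-0.3,0.03,0.3],0,1],[[0,0,0.3],0,1],[[0,0,0],0,1]]'
python3 - <<'E'
from h import *
p=eyes.read_camera("wrist");s=eyes.read_camera("side")
save(s,"side4.png",(160,360,220,420),3)
print(env.state()["eef_pos"])
E
```

```text
t: 9.05
eef_pos: [504.0, -208.1, 58.0]
tcp_rot: [-3.139, -0.002, 1.57]
ft_force: [0.2, 0.3, -0.9]
opening: 0.554
grip_force: 30.0
[ 504.90210245 -208.11559329   59.58438466]
```

View pics/side4.png

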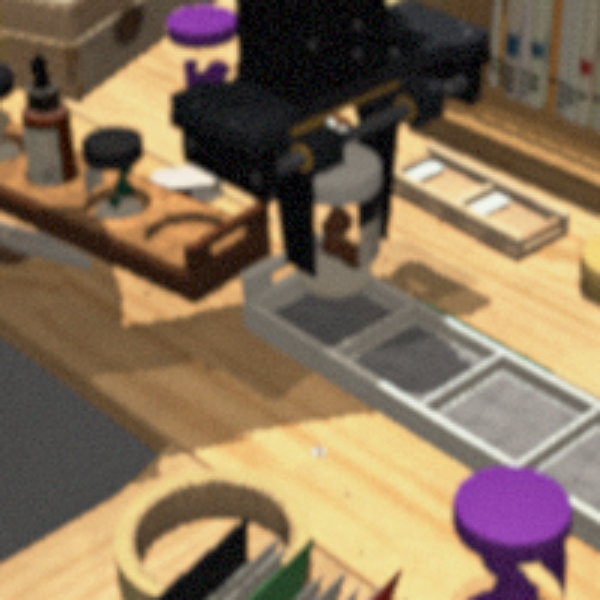

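The jar hangs upright over bay 4, with its underside near crop (285,340). I check this numerically in the side view.

```bash
python3 - <<'E'
from h import *
p=eyes.read_camera("side")
f=lambda r,c:(160+r/3,220+c/3)
for nm,rc,z in [("jar bottom near edge",f(299,338),37),("jar left",f(278,305),37),("jar right",f(280,378),37),("lid ctr",f(178,345),116),("part4/3 left top",f(352,343),20),("part right top",f(318,415),20),("part3/2 l",f(405,430),20),("part3/2 r",f(355,495),20)]:
    print(nm,np.round(at_z(p,rc,z),1))
E
```

```text
jar bottom near edge [ 491.7 -221.2   37. ]
jar left [ 493.2 -191.5   37. ]
jar right [ 522.3 -223.6   37. ]
lid ctr [ 496.9 -222.4  116. ]
part4/3 left top [ 473.6 -243.6   20. ]
part right top [ 527.2 -249.3   20. ]
part3/2 l [ 473.2 -311.3   20. ]
part3/2 r [ 532.6 -306.2   20. ]
```

```bash
python3 -m inch '[[[0,0,0.2],0,1],[[0,0,0.15],0,1],[[0,0,0.1],0,1],[[0,0,0.05],0,1],[[0,0,0.02],0,1],[[0,0,0],0,1],[[0,0,0],0,1],[[0,0,0],0,1],[[0,0,0],0,1],[[0,0,0],0,1]]'
```

```text
t: 10.45
eef_pos: [505.0, -208.2, 28.7]
tcp_rot: [3.141, 0.0, 1.571]
ft_force: [0.5, -0.2, -0.8]
opening: 0.554
grip_force: 30.0
```

```bash
python3 -m inch '[[[0,0,0.01],0,0.5],[[0,0,0],0,-0.2],[[0,0,0],0,-1],[[0,0,0],0,-1],[[0,0,0],0,-1],[[0,0,-0.1],0,-1],[[0,0,-0.3],0,-1],[[0,0,-0.5],0,-1],[[0,0,-0.6],0,-1],[[0,0,-0.5],0,-1]]'
python3 - <<'E'
from h import *
st=env.state();print(st["eef_pos"],st["ft_force"])
p=eyes.read_camera("side");save(p,"side5.png",(180,340,240,400),3)
p=eyes.read_camera("wrist");save(p,"w5.png")
E
```

```text
t: 11.7
eef_pos: [505.0, -208.2, 149.8]
tcp_rot: [3.141, 0.0, 1.571]
ft_force: [-0.4, 0.0, 0.6]
opening: 0.997
grip_force: 0.0
[ 505.03168557 -208.17935316  149.80716642] [-0.39423546  0.01122337  0.62817558]
```

View pics/side5.png

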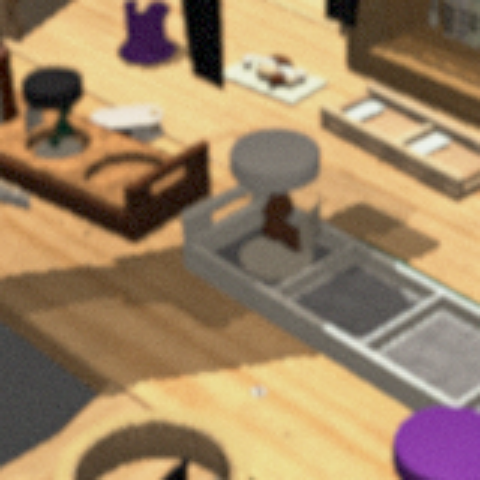

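Jar_large stands inside bay 4, side crop (205,275). Next is jar_small at about (486,−18).

```bash
python3 -m inch '[[[0.4,-0.05,0],0,-1],[[0.7,-0.07,0],0,-1],[[0.8,-0.07,0],0,-1],[[0.7,-0.07,0],0,-1],[[0.4,-0.05,0],0,-1],[[0.17,0,0.3],0,-1],[[0,0,0.5],0,-1],[[0,0,0.5],0,-1],[[0,0,0.4],0,-1],[[0,0,0.3],0,-1]]'
python3 -m inch '[[[0,0,0],0,0],[[0,0,0],0,0.3],[[0,0,0],0,0.3],[[0,0,0],0,0.6],[[0,0,0],0,1],[[0,0,0],0,1],[[0,0,0],0,1],[[0,0,0],0,1],[[0,0,0],0,1],[[0,0,0],0,1]]'
python3 - <<'E'
from h import *
p=eyes.read_camera("wrist");save(p,"w6.png")
print(env.state()["eef_pos"])
E
```

```text
t: 13.05
eef_pos: [484.8, -16.8, 26.3]
tcp_rot: [-3.139, -0.001, 1.571]
ft_force: [0.1, 0.2, 0.2]
opening: 1.002
grip_force: 0.0
t: 14.3
eef_pos: [486.5, -18.0, 28.2]
tcp_rot: [3.141, 0.0, 1.571]
ft_force: [-0.6, -0.8, 4.7]
opening: 0.425
grip_force: 30.0
[486.46235366 -18.01664479  28.1520342 ]
```

View pics/w6.png

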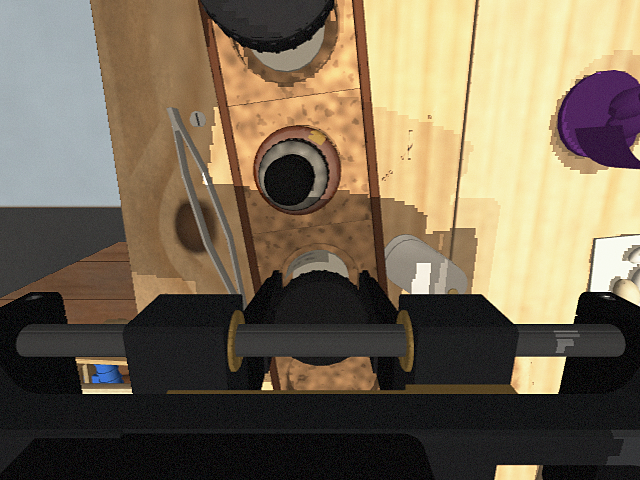

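Jar_small is held (opening 0.425, about 40 mm). The lid spans rows 270–366. The dropper shoulder is near (170,298), with its bulb at (180,289).

```bash
python3 - <<'E'
from h import *
p=eyes.read_camera("wrist")
print("small lid",at_z(p,(270,322),68)-[0,20.5,0],at_z(p,(366,322),68)+[0,20.5,0])
print("dropper",at_z(p,(170,298),72),at_z(p,(180,289),108),"medium spot",[(d["centre"],at_z(p,d["centre"],10)) for d in eyes.spot_point("dropper",p)[:1]])
E
```

```text
small lid [486.88625446 -13.35597315  68.        ] [486.96528395 -16.22048073  68.        ]
dropper [478.23659994  46.43903893  72.        ] [478.17213818  46.24530665 108.        ] medium spot [([161.1, 301.9], array([476.43783734,  47.05504049,  10.        ]))]
```

```bash
python3 -m inch '[[[0,0,-0.3],0,1],[[0,0,-0.6],0,1],[[0,0,-0.6],0,1],[[-0.31,0.03,-0.1],0,1],[[-0.7,0.05,0],0,1],[[-0.8,0.06,0],0,1],[[-0.8,0.06,0],0,1],[[-0.8,0.05,0],0,1],[[-0.6,0.05,0],0,1],[[-0.3,0,0],0,1]]'
python3 -m inch '[[[0,0,0],0,1],[[0,0,0.4],0,1],[[0,0,0.4],0,1],[[0,0,0.3],0,1],[[0,0,0.2],0,1],[[0,0,0.15],0,1],[[0,0,0.1],0,1],[[0,0,0.06],0,1],[[0,0,0],0,1],[[0,0,0],0,1]]'
```

```text
t: 15.7
eef_pos: [503.7, -278.7, 122.6]
tcp_rot: [-3.14, -0.001, 1.569]
ft_force: [0.1, 1.3, -0.8]
opening: 0.421
grip_force: 30.0
t: 16.95
eef_pos: [504.5, -276.7, 27.7]
tcp_rot: [3.141, 0.0, 1.571]
ft_force: [-0.1, 0.5, 0.3]
opening: 0.424
grip_force: 30.0
```

```bash
python3 -m inch '[[[0,0,0.017],0,0.8],[[0,0,0],0,0.2],[[0,0,0],0,-1],[[0,0,0],0,-1],[[0,0,0],0,-1],[[0,0,-0.15],0,-1],[[0,0,-0.4],0,-1],[[0,0,-0.5],0,-1],[[0,0,-0.6],0,-1],[[0,0,-0.4],0,-1]]'
python3 -m inch '[[[0.4,-0.04,0],0,-1],[[0.8,-0.06,0],0,-1],[[0.9,-0.07,0],0,-1],[[0.9,-0.07,0],0,-1],[[0.9,-0.07,0],0,-1],[[0.8,-0.07,0],0,-1],[[0.5,-0.06,0],0,-1],[[0.18,0,0],0,-1],[[0,0,0],0,-1],[[0,0,0],0,-1]]'
python3 - <<'E'
from h import *
p=eyes.read_camera("side");save(p,"w7.png",(140,340,180,440),3)
print(env.state()["eef_pos"])
for n,z in [("jar_small",8),("jar_large",8)]: print(n,[(d["score"],at_z(p,d["centre"],z)[:2]) for d in eyes.spot_point(n,p)[:3]])
E
```

```text
t: 18.2
eef_pos: [504.6, -276.7, 151.7]
tcp_rot: [3.14, 0.001, 1.571]
ft_force: [-0.4, -0.3, 0.4]
opening: 1.001
grip_force: 0.0
t: 19.45
eef_pos: [478.0, 45.5, 149.2]
tcp_rot: [-3.141, 0.0, 1.57]
ft_force: [-0.9, -0.3, 0.4]
opening: 0.999
grip_force: 0.0
[478.06473098  45.40118776 149.26375734]
jar_small [(0.63, array([ 505.97972975, -275.37678213]))]
jar_large [(0.78, array([ 501.3888172 , -205.18574815])), (0.62, array([641.17881446,  67.51117222])), (0.62, array([ 390.37844489, -439.26383027]))]
```

View pics/w7.png

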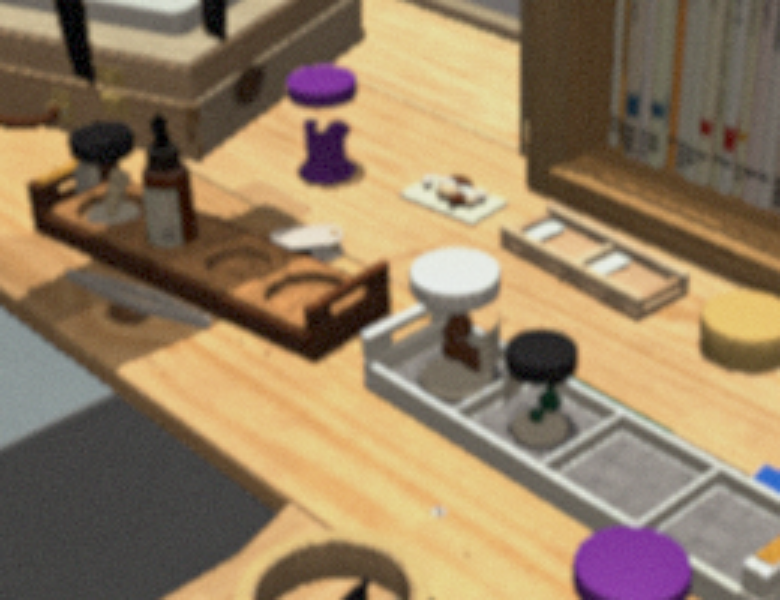

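Both jars stand in bays 4 and 3, and the network positions agree (−205 and −275). Next is the dropper, gripped high (TCP z = 45) so the bulb clears the gripper's body.

```bash
python3 -m inch '[[[0,0,0.2],0,-1],[[0,0,0.3],0,-1],[[0,0,0.3],0,-1],[[0,0,0.3],0,-1],[[0,0,0.25],0,-1],[[0,0,0.2],0,-1],[[0,0,0.12],0,-1],[[0,0,0.07],0,-1],[[0,0,0],0,-1],[[0,0,0],0,-0.3]]'
python3 -m inch '[[[0,0,0],0,0],[[0,0,0],0,0.3],[[0,0,0],0,0.4],[[0,0,0],0,0.6],[[0,0,0],0,1],[[0,0,0],0,1],[[0,0,0],0,1],[[0,0,0],0,1],[[0,0,0],0,1],[[0,0,0],0,1]]'
python3 - <<'E'
from h import *
p=eyes.read_camera("wrist")
print(env.state()["eef_pos"])
for n in ("dropper","jar_medium"):
  for m in eyes.cut_out(n,p)[:1]:
    ys,xs=np.nonzero(m["mask"]);print(n,m["score"],ys.min(),ys.max(),xs.min(),xs.max())
    if n=="jar_medium":
        b=(m["mask"]&(p["pixels"].max(2)<70)).astype(np.uint8);c=max(cv2.findContours(b,0,1)[0],key=cv2.contourArea);print(cv2.minEnclosingCircle(c)); q=cv2.minEnclosingCircle(c)[0];print(at_z(p,(q[1],q[0]),78))
  print([(d["centre"],d["score"],at_z(p,d["centre"],10)) for d in eyes.spot_point(n,p)[:1]])
E
```

```text
t: 20.85
eef_pos: [478.2, 46.2, 45.4]
tcp_rot: [3.141, 0.0, 1.571]
ft_force: [0.4, -0.4, 0.4]
opening: 0.94
grip_force: 0.0
t: 22.1
eef_pos: [478.0, 46.2, 45.0]
tcp_rot: [3.142, 0.0, 1.571]
ft_force: [0.9, 0.9, 0.2]
opening: 0.333
grip_force: 30.0
[478.03083006  46.21898892  45.02121211]
dropper 0.71 244 372 287 355
[([265.7, 319.0], 0.57, array([476.93401603,  46.88148842,  10.        ]))]
jar_medium 0.56 111 229 240 357
((298.41357421875, 169.15805053710938), 60.10224533081055)
[469.27177946 110.28395825  78.        ]
[([165.4, 305.1], 0.68, array([468.92456101, 108.18498281,  10.        ]))]
```

```bash
python3 -m inch '[[[0,0,-0.3],0,1],[[0,0,-0.6],0,1],[[0,0,-0.6],0,1],[[-0.3,0.03,-0.1],0,1],[[-0.6,0.05,0],0,1],[[-0.8,0.05,0],0,1],[[-0.8,0.05,0],0,1],[[-0.8,0.05,0],0,1],[[-0.8,0.05,0],0,1],[[-0.8,0.05,0],0,1]]'
python3 -m inch '[[[-0.7,0.05,0],0,1],[[-0.5,0.05,0],0,1],[[-0.3,0.02,0],0,1],[[-0.08,0,0],0,1],[[0,0,0.3],0,1],[[0,0,0.5],0,1],[[0,0,0.4],0,1],[[0,0,0.2],0,1],[[0,0,0.12],0,1],[[0,0,0.06],0,1]]'
python3 -m inch '[[[0,0,0],0,1],[[0,0,0],0,1],[[0,0,0],0,1],[[0,0,0],0,1],[[0,0,0],0,1],[[0,0,0],0,1],[[0,0,0],0,1],[[0,0,0],0,1],[[0,0,0],0,1],[[0,0,0],0,1]]'
python3 - <<'E'
from h import *
p=eyes.read_camera("side")
print([(d["score"],at_z(p,d["centre"],11)) for d in eyes.spot_point("dropper",p)[:3]])
E
```

```text
t: 23.6
eef_pos: [497.6, -249.4, 141.0]
tcp_rot: [3.142, -0.0, 1.571]
ft_force: [0.2, -0.4, -1.1]
opening: 0.336
grip_force: 30.0
t: 24.85
eef_pos: [505.3, -342.5, 46.5]
tcp_rot: [3.141, 0.0, 1.571]
ft_force: [-0.7, 0.7, -1.5]
opening: 0.333
grip_force: 30.0
t: 26.1
eef_pos: [505.0, -342.6, 46.2]
tcp_rot: [3.141, 0.0, 1.571]
ft_force: [0.1, -0.6, -1.3]
opening: 0.333
grip_force: 30.0
[(0.83, array([ 507.08489972, -343.13214129,   11.        ]))]
```

```bash
python3 -m inch '[[[0,0,0.03],0,1],[[0,0,0.017],0,1],[[0,0,0],0,0.4],[[0,0,0],0,-0.5],[[0,0,0],0,-1],[[0,0,0],0,-1],[[0,0,0],0,-1],[[0,0,-0.38],0,-1],[[0,0,-0.7],0,-1],[[0,0,-0.7],0,-1]]'
python3 -m inch '[[[0.4,-0.03,0],0,-1],[[0.8,-0.07,0],0,-1],[[0.9,-0.07,0],0,-1],[[0.9,-0.07,0],0,-1],[[0.9,-0.07,0],0,-1],[[0.9,-0.07,0],0,-1],[[0.9,-0.07,0],0,-1],[[0.8,-0.07,0],0,-1],[[0.6,-0.06,0],0,-1],[[0.42,-0.02,0],0,-1]]'
python3 - <<'E'
from h import *
p=eyes.read_camera("side")
print(env.state()["eef_pos"])
for n in ("dropper","jar_small","jar_large","jar_medium"):print(n,[(round(d["score"],2),np.round(at_z(p,d["centre"],8),1)) for d in eyes.spot_point(n,p)[:3]])
E
```

```text
t: 27.45
eef_pos: [504.9, -342.5, 151.3]
tcp_rot: [-3.141, -0.0, 1.571]
ft_force: [-0.4, -0.2, -0.2]
opening: 0.982
grip_force: 0.0
t: 28.7
eef_pos: [467.7, 110.5, 149.5]
tcp_rot: [-3.14, 0.0, 1.572]
ft_force: [-0.3, -0.1, -0.5]
opening: 0.999
grip_force: 0.0
[467.65309186 112.09396738 149.52998166]
dropper [(0.84, array([ 502.1, -341.4,    8. ]))]
jar_small [(0.87, array([ 503.4, -272. ,    8. ]))]
jar_large [(0.93, array([ 505.5, -197.8,    8. ])), (0.76, array([ 397.7, -438.3,    8. ])), (0.57, array([628.6,  61.1,   8. ]))]
jar_medium [(0.89, array([475. , 117.1,   8. ]))]
```

```bash
python3 -m inch '[[[0,0,0.2],0,-1],[[0,0,0.4],0,-1],[[0,0,0.4],0,-1],[[0,0,0.35],0,-1],[[0,0,0.3],0,-1],[[0,0,0.2],0,-1],[[0,0,0.1],0,-1],[[0,0,0.05],0,-1],[[0,0,0],0,-1],[[0,0,0],0,-0.3]]'
python3 -m inch '[[[0,0,0],0,0],[[0,0,0],0,0.3],[[0,0,0],0,0.4],[[0,0,0],0,0.6],[[0,0,0],0,1],[[0,0,0],0,1],[[0,0,0],0,1],[[0,0,0],0,1],[[0,0,0],0,1],[[0,0,0],0,1]]'
python3 - <<'E'
from h import *
p=eyes.read_camera("wrist")
print(env.state()["eef_pos"])
b=(p["pixels"].max(2)<60)[:330,290:350]; print([int(np.nonzero(b[:,k])[0].min()) for k in (20,30,40)])
for m in eyes.cut_out("jar_medium",p)[:1]:
    ys,xs=np.nonzero(m["mask"]);print(ys.min(),ys.max(),xs.min(),xs.max())
print([(d["centre"],d["score"],at_z(p,d["centre"],10)) for d in eyes.spot_point("jar_medium",p)[:1]])
for r in (262,266,270,274):print(r,at_z(p,(r,320),78)[1]-23.5)
E
```

```text
t: 30.2
eef_pos: [469.2, 108.7, 30.6]
tcp_rot: [3.141, -0.0, 1.571]
ft_force: [0.0, 0.8, 0.2]
opening: 0.943
grip_force: 0.0
t: 31.45
eef_pos: [469.1, 108.6, 30.2]
tcp_rot: [3.141, -0.0, 1.571]
ft_force: [0.9, 0.3, 0.8]
opening: 0.487
grip_force: 30.0
[469.07251747 108.62035486  30.21835535]
[195, 193, 192]
243 382 263 377
[([273.5, 319.4], 0.7, array([468.2618581 , 109.67628786,  10.        ]))]
262 116.32181073002587
266 114.75329932222274
270 113.17472250380126
274 111.58598307565276
```

```bash
python3 -m inch '[[[0,0,-0.3],0,1],[[0,0,-0.6],0,1],[[0,0,-0.7],0,1],[[-0.3,0.03,-0.4],0,1],[[-0.6,0.05,0],0,1],[[-0.8,0.05,0],0,1],[[-0.8,0.05,0],0,1],[[-0.8,0.05,0],0,1],[[-0.8,0.05,0],0,1],[[-0.6,0.05,0],0,1]]'
python3 - <<'E'
from h import *
s=eyes.read_camera("scene");d=eyes.read_camera("side")
print("left",tri([(s,[215,461]),(d,[150,459])]),"bottom",tri([(s,[262,490]),(d,[218,515])]),"top",tri([(s,[183,490]),(d,[75,500])]))
print(env.state()["eef_pos"],[(x["score"],x["centre"]) for x in eyes.spot_point("jar_medium",d)[:2]])
E
```

```text
t: 32.85
eef_pos: [488.6, -175.2, 150.1]
tcp_rot: [-3.141, -0.0, 1.57]
ft_force: [0.8, 0.2, 0.1]
opening: 0.489
grip_force: 30.0
left [ 388.31882844 -505.86227522  350.39772036] bottom [ 382.58156234 -569.16900462  301.77727719] top [ 385.55936557 -533.80543115  422.56157001]
[ 488.9445994  -176.23150939  149.96268842] [(0.65, [201.4, 312.2])]
```

```bash
python3 -m inch '[[[-0.7,0.05,0],0,1],[[-0.7,0.05,0],0,1],[[-0.7,0.05,0],0,1],[[-0.7,0.05,0],0,1],[[-0.6,0.04,0],0,1],[[-0.4,0.03,0],0,1],[[-0.2,0,0],0,1],[[0,0,0],0,1],[[0,0,0.3],0,1],[[0,0,0.4],0,1]]'
python3 -m inch '[[[0,0,0.4],0,1],[[0,0,0.3],0,1],[[0,0,0.2],0,1],[[0,0,0.15],0,1],[[0,0,0.1],0,1],[[0,0,0.08],0,1],[[0,0,0.04],0,1],[[0,0,0],0,1],[[0,0,0],0,1],[[0,0,0],0,1]]'
python3 - <<'E'
from h import *
d=eyes.read_camera("side");s=eyes.read_camera("scene")
print([[(round(x["score"],2),np.round(at_z(p,x["centre"],11),1)) for x in eyes.spot_point("jar_medium",p)[:2]] for p in (d,s)])
E
```

```text
t: 34.25
eef_pos: [505.2, -412.2, 107.3]
tcp_rot: [3.141, 0.0, 1.572]
ft_force: [0.1, -0.3, -0.5]
opening: 0.487
grip_force: 30.0
t: 35.5
eef_pos: [505.1, -413.4, 32.3]
tcp_rot: [3.141, 0.0, 1.571]
ft_force: [-0.5, -1.1, -0.3]
opening: 0.484
grip_force: 30.0
[[(0.66, array([ 510.6, -407.1,   11. ]))], [(0.66, array([ 511.9, -410.5,   11. ]))]]
```

```bash
python3 -m inch '[[[0,0,0.04],0,1],[[0,0,0.023],0,1],[[0,0,0],0,1],[[0,0,0],0,0.3],[[0,0,0],0,-0.3],[[0,0,0],0,-0.5],[[0,0,0],0,-0.5],[[0,0,-0.3],0,-0.5],[[0,0,-0.6],0,-0.5],[[0,0,-0.8],0,-0.5]]'
python3 -m inch '[[[0.5,0.2,-0.3],0,-0.5],[[0.8,0.3,-0.3],0,-0.5],[[0.8,0.3,-0.2],0,-0.5],[[0.8,0.3,0],0,-0.5],[[0.8,0.3,0],0,-0.5],[[0.8,0.2,0],0,-0.5],[[0.5,0,0],0,-0.5],[[0,0,0],0,-0.5],[[0,0,0],0,-0.5],[[0,0,0],0,-0.5]]'
python3 - <<'E'
from h import *
d=eyes.read_camera("side");save(d,"fin.png",(180,380,270,510),3);s=eyes.read_camera("scene")
for n in ("jar_medium","dropper","jar_small","jar_large"):
    print(n,[[(round(x["score"],2),np.round(at_z(p,x["centre"],8)[:2],1)) for x in eyes.spot_point(n,p)[:1]] for p in (d,s)])
E
```

```text
t: 36.95
eef_pos: [504.8, -413.2, 131.8]
tcp_rot: [-3.141, -0.001, 1.571]
ft_force: [0.4, -0.2, 0.2]
opening: 0.75
grip_force: 0.0
t: 38.2
eef_pos: [601.0, -114.5, 178.6]
tcp_rot: [3.141, 0.0, 1.57]
ft_force: [0.1, -0.1, 0.4]
opening: 0.752
grip_force: 0.0
jar_medium [[(0.97, array([ 511.5, -410.1]))], [(0.58, array([ 514.6, -405.1]))]]
dropper [[(0.75, array([ 509.2, -337.7]))], [(0.72, array([ 509.4, -342.1]))]]
jar_small [[(0.68, array([ 501.1, -268.9]))], [(0.8, array([ 512.3, -276. ]))]]
jar_large [[(0.77, array([628.9,  62.9]))], [(0.76, array([ 513.1, -209.4]))]]
```

View pics/fin.png

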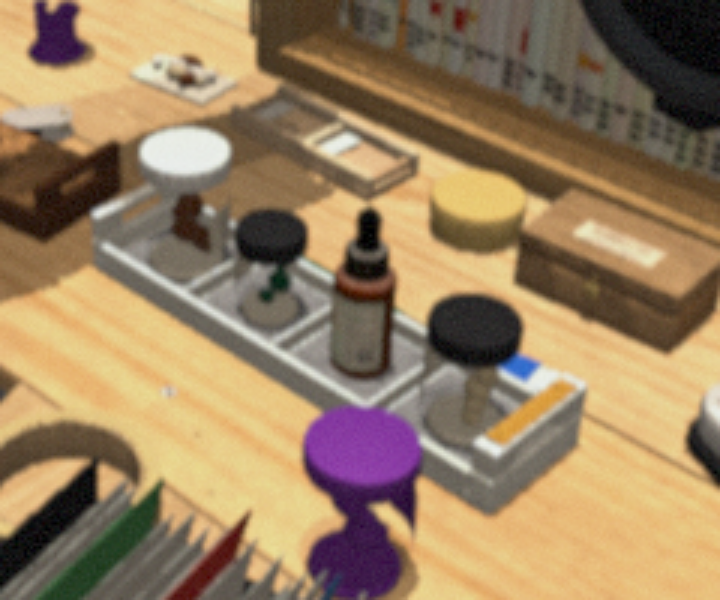

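All four stand upright in their bays. From the plate: medium, crop (330,475); dropper (300,365); small (270,270); large (200,185). The arm is clear and the purple look-alikes are where they were.

```bash
python3 -c "
from cell import env
print(env.job_done())"
```

```text
the job is handed in; nothing more can be done
None
```

All four bottles are upright in the rack, in order from the brass plate: jar_medium, dropper, jar_small, jar_large. The purple look-alikes were not touched, and I handed the job in at about 38 s of the 102 s allowed; the hand-in gave no verdict.

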